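Unlock the bombilla and hold it centred in the mate's lid

TASK

For fitting its seal ring: take the bombilla by its flat tab, turn it anticlockwise (seen from above) in its drying stand until its side lugs line up with the slot, and lift it straight out without forcing it. Lower it upright through the hole in the mate's lid, touching neither lid nor mate, until the black ring on the rod is level with the top of the lid's raised collar. Finish while still holding it there, motionless and centred in the hole; leave the mate, jar, dish and spoon where they are.

Things in the scene. Friction and masses are not known exactly. Their poses are not given: they have to be found in the camera images.
- bombilla: Copper-toned aluminium straw, 40 to 85 g, 172 mm long, loose, upright in the stand. Origin: centre of the rod's bottom end; z up the rod; x along its side lugs and flat tab. Rod 10 mm in diameter up to 118 mm; black ring at 43 to 47 mm; lugs at 75 to 80 mm: a bar 26 mm (x) by 4 mm (y). Mouthpiece 8 mm thick from 150 to 172 mm.
- bombilla_tab (a point): Centre of the bombilla's flat tab, 134 mm above the rod's bottom end. The tab is 26 mm wide (bombilla x), 10 mm thick (y), 32 mm high: grip it here, fingers closing along the bombilla's y; it then turns with the hand.
- bombilla_mark (a point): Centre of the black ring, on the rod's axis, 45 mm above its bottom end (and 89 mm below the tab's centre).
- stand: Fixed white drying stand, 98 mm high, on a grey foot 84 x 60 mm, 6 mm thick. Two uprights carry a top plate 80 x 40 mm. Origin: centre of the underside; z up; x along the plate's long side and its slot. The rod stands on the foot in a cup 15 mm wide, its top 18 mm up. The lugs start 0.8 to 1.3 rad clockwise (from above) of the slot, under the plate.
- stand_slot (a point): Centre of the plate's hole, on its upper face. Plate 6 mm thick, hole 16 mm square with slot arms 10 mm wide, 32 mm end to end. Lugs rest 6 mm under it: raise the rod 2 or 3 mm to turn it freely. An anticlockwise turn brings them under the slot (bombilla x along stand x); pins stop them 0.13 rad further. They pass within 0.2 rad of the slot.
- mate: Loose matte black steel mate, 280 to 460 g, 82 mm in diameter, with a light wooden lid. Origin: centre of the underside; z up. Lid 76 mm in diameter, upper face at 96 mm, with a raised collar 34 mm in diameter up to 102 mm. Under the lid it is hollow and empty, at least 31 mm in radius, inner floor at 6 mm.
- mate_hole (a point): Centre of the lid's hole at the top of the raised collar, 102 mm above the mate's underside. The plain round hole is 22 mm in diameter and 12 mm deep, through collar and lid.
- jar: Frosted glass jar with orange seal and hinged wire clamp lid, 84 mm in diameter, 109 mm high, origin at the centre of the underside. A bystander.
- dish: White ceramic dish, 100 mm in diameter, 22 mm high, origin at the centre of the underside. A bystander.
- spoon: Wooden spoon 220 mm long, lying flat, origin under it near the middle of its length; x along its length. A bystander.

How it is judged:
By the outcome, as a careful person would: the job done as asked, in the order asked, and still so for the second after the job is handed in, while the arm keeps its last pose, push and grip.
It also fails if it takes over 48 s, if anything falls off the work surface, if the arm or the gripper's body presses on something with over 40 N, if the wrist force passes 120 N, or if a joint passes its speed limit or range.

ROBOT

A 6-joint arm with a two-finger parallel gripper is mounted at the origin on the work surface. World frame = base frame: x ahead of the robot, y to its left, z up, the work surface at z = 0. Lengths are in m, angles in rad, forces in N, time in s.
With the tool pointing down it reaches from about 0.3 to 0.775 m from the base axis. Payload 14.6 kg.
Tool frame: the origin (TCP) lies midway between the tips of the shut fingers; the grasp point (between the pads) lies 19 mm behind it; z points along the fingers, y is the line along which they close (so a half turn about z gives the same grasp; the last joint's range is limited). The gripper opens to 94 mm and grips with 3 to 60 N. Pads are 16 mm wide; open, the fingers measure 119 mm over their backs; the gripper's body (75 mm by 177 mm) begins 78 mm behind the grasp point.
Start: joints at [-1.272, 0.3, 1.521, -0, 1.321, -0.067], TCP at [0.197, -0.514, 0.205] pointing down, gripper open.
Joint ranges: [-3.03, 3.03], [-0.79, 2.21], [0.23, 2.52], [-1.04, 4.18], [0, 3.07], [-2.55, 2.55]. Speed limits (rad/s): [2.22, 2.22, 2.57, 3.14, 3.14, 3.14].

INTERFACE

Orientations are given as [roll, pitch, yaw] about the fixed x, y, z axes, in that order (R = Rz(yaw) Ry(pitch) Rx(roll)).
In Python, from station import telemetry, optics, ctrl gives the robot as it stands.
- The arm moves only by the tool carry_out, never from a script. Its argument "plan" is a list that holds one entry, the list of rows, each a list of 7 numbers: the shift along the tool's x, y, z in mm, then the turn, a rotation vector about the tool's x, y, z in rad, then the finger opening in mm, from 0 to 94. A call has 1 to 20 rows; each row shifts and turns the commanded pose from where the row before left it, along the tool's axes as they then stand; what a row does not reach is not made up. A row lasts 1/12 s, in which the tool goes at most 41.7 mm and 7.16 degrees, less where a joint would pass 70% of its speed; a pose out of reach is approached as far as the arm can. A call with a gripper value outside its range is refused whole. The fingers move at their own pace and stop on an object; "squeeze" is the grip in N (left out, the last holds). Time passes only in rows, so rows that do not move let the fingers close. It gives the time, the measured TCP pose, the force, the opening and the grip force at its end, in the units of the state.
- telemetry.get_obs(): the state, without advancing time (a new reading comes with each control period).
- optics.camera(name): name is "scene" or "side" or "wrist"; returns a dict with "pixels" (384x512x3 uint8, red, green, blue), "intrinsics" (3x3 intrinsics, pixels), "origin" and "rotation" of the camera in the world. Camera axes: x right, y down, z forward; pixel columns grow to the right and rows downward; lengths in m; the calibration is good to about 2 mm. A picture is of the moment at which its call begins. There is no depth.
- ctrl.hand_in(): hands the job in; it is judged then, once.
The state is a dict: "time_s": time; "qpos": joint angles; "joint_vel": joint speeds; "tau": joint torques, N m; "ee_pos": TCP position; "eef_rot": TCP orientation; "force": force on the tool from outside, world axes, zero at the start; "moment": the same for the moment, N m; "grip_width": finger opening in m; "grip_force": force on a finger pad.
Only numpy, scipy, OpenCV 4.12 (cv2) and the standard library are available. Lean on these libraries where they do the work, as an engineer would, in place of code of your own. Each camera call takes 0.05 s, during which the arm holds its last target. There are 200 camera calls.

## Working session

There is one attempt and no reset: what is moved stays moved. The work goes in short steps, Python scripts to look and compute and a tool call to move; the robot and the scene stay as the last step left them, time stands still between calls to the robot, and variables do not carry over. Pictures are saved under pics/ and viewed, at most 10 in all, crops included, and the job is handed in when it is done.

Besides the shell and the picture viewer there is one more tool, called after "Call:" as name(argument=value, ...), one argument or row to a line, values as JSON. carry_out: Moves the arm, as the interface text tells. Its arguments: {"type":"object","properties":{"plan":{"type":"array","items":{"type":"array","items":{"type":"array","items":{"type":"number"}}}},"squeeze":{"type":"number"}},"required":["plan"]}

```bash
mkdir -p pics
cat > h.py <<'E'
import numpy as np, cv2, json
from station import telemetry, optics, ctrl
def snap(n,f):
    c=optics.camera(n); cv2.imwrite('pics/'+f+'.png',c['pixels'][:,:,::-1])
    np.savez('pics/'+f+'.npz',**{k:np.array(c[k]) for k in('pixels','intrinsics','origin','rotation')})
def cam(f): return np.load('pics/'+f+'.npz')
def ray(f,u,v):
    c=cam(f); d=c['rotation']@np.linalg.inv(c['intrinsics'])@[u,v,1]; return c['origin'],d/np.linalg.norm(d)
def onz(f,u,v,z):
    o,d=ray(f,u,v); return o+d*(z-o[2])/d[2]
def proj(f,p):
    c=cam(f); q=c['intrinsics']@(c['rotation'].T@(np.array(p)-c['origin'])); return q[:2]/q[2]
def tri(*l):
    A=0;b=0
    for f,u,v in l:
        o,d=ray(f,u,v); P=np.eye(3)-np.outer(d,d); A=A+P; b=b+P@o
    return np.linalg.solve(A,b)
E
python3 - <<'E'
from h import *
np.set_printoptions(precision=4,suppress=True)
snap('scene','s0');snap('side','d0');snap('wrist','w0')
for f in('s0','d0','w0'): c=cam(f);print(f,c['origin'],c['rotation'][:,2],c['intrinsics'][0,0])
o=telemetry.get_obs();print(o)
a=cv2.imread('pics/s0.png');b=cv2.imread('pics/d0.png')
cv2.imwrite('pics/both.png',np.vstack([a,b])[:, :] if 0 else cv2.resize(np.hstack([a,b]),(800,300)))
E
```

```text
Traceback (most recent call last):
IndexError: too many indices for array: array is 1-dimensional, but 2 were indexed
```

View pics/s0.png

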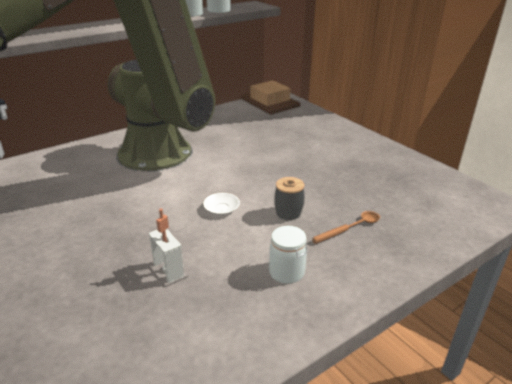

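View pics/d0.png

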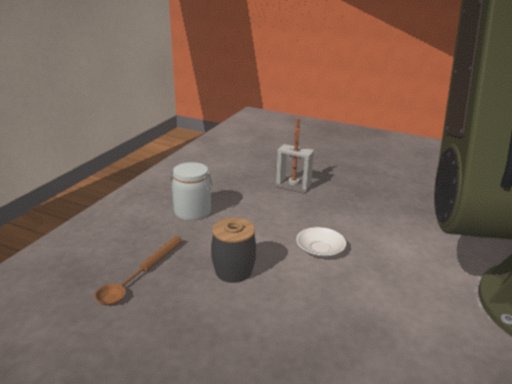

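The scene view shows the stand at about (167,255), with the bombilla top at (161,211) and its tab at (163,225). The mate's hole is at (291,184), the jar at (288,255), the dish at (222,205) and the spoon at (345,228). In the side view the bombilla top is at (297,121), the tab at (297,138) and the mate's hole at (234,226).

Run:
```python
from h import *
for n in('s0','d0'): 
    c=cam(n); print(c['rotation'].shape,c['rotation'],c['origin'],c['intrinsics'])
print(telemetry.get_obs())
```

```text
(3,) [-2.14997747 -0.00419983  0.9532876 ] [ 1.33113717 -0.53079391  0.73114117] [[455.96164934   0.         254.30418828]
 [  0.         455.96164934 196.66188408]
 [  0.           0.           1.        ]]
(3,) [-2.07100851 -0.02544841 -2.7167615 ] [0.2231747  0.77405675 0.54763203] [[469.22491877   0.         259.5243327 ]
 [  0.         469.22491877 194.52595849]
 [  0.           0.           1.        ]]
{'time_s': 0.15, 'qpos': array([-1.27159071e+00,  3.00344327e-01,  1.52139988e+00,  7.20042342e-06,
        1.32069701e+00, -6.66127770e-02]), 'joint_vel': array([-0.00116649, -0.00141416, -0.00159202,  0.00169309,  0.00029946,
        0.0001135 ]), 'tau': array([ 1.96890491e-03, -5.31960940e+01, -3.52819633e+01,  7.08723301e-02,
        2.36190890e-02, -5.88976104e-05]), 'ee_pos': array([ 0.19668062, -0.51343391,  0.20503253]), 'eef_rot': array([-3.14074643e+00, -6.34433510e-05,  3.65816579e-01]), 'force': array([ 0.04994536,  0.63667934, -0.78230426]), 'moment': array([ 0.04885412, -0.06907394,  0.03052563]), 'grip_force': 0.0, 'grip_width': 0.09400921954566382}
```

```bash
cat >> h.py <<'E'
from scipy.spatial.transform import Rotation as Ro
def cam(f):
    c=dict(np.load('pics/'+f+'.npz')); c['rotation']=Ro.from_euler('xyz',c['rotation']).as_matrix(); return c
np.set_printoptions(precision=4,suppress=True)
def crop(f,u,v,w=50,h=50,k=6):
    return cv2.resize(cam(f)['pixels'][v:v+h,u:u+w,::-1],None,fx=k,fy=k,interpolation=cv2.INTER_CUBIC)
E
python3 - <<'E'
from h import *
print('top',tri(('s0',161,211),('d0',297,121)),'hole',tri(('s0',291,184),('d0',234,226)))
cv2.imwrite('pics/c0.png',np.vstack([np.hstack([crop('s0',135,205,60,80,5),crop('d0',265,115,60,80,5)])]))
E
```

```text
top [ 0.5681 -0.229   0.1716] hole [0.546  0.1473 0.0972]
```

View pics/c0.png

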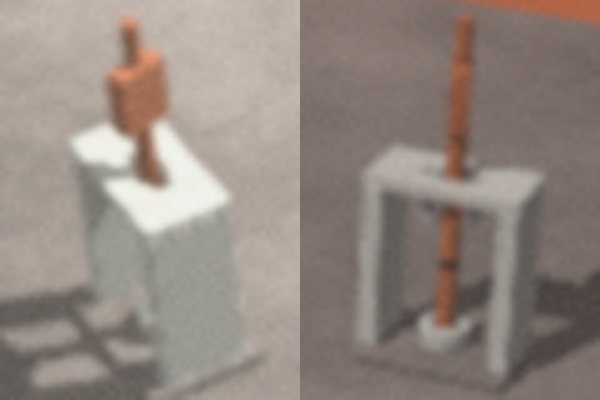

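The crop shows the plate corners in the scene view at (149.4,233.6), (165,252), (181,245) and (169,229.4). The side camera sees the tab nearly edge-on, so the tab's x lies along that view direction.

Run:
```python
from h import *
P=np.array([onz('s0',135+u/5,205+v/5,.098) for u,v in((72,143),(150,235),(230,200),(170,122))])
Q=np.array([onz('d0',265+u/5,115+v/5,.098) for u,v in((60,177),(97,147),(247,178),(215,205))])
for p in(P,Q):
  print(p[:,:2],p.mean(0)); e=[np.roll(p,-1,0)[i]-p[i] for i in range(4)]
  print([(round(np.hypot(*x[:2]),4),round(np.degrees(np.arctan2(x[1],x[0])),1)) for x in e])
t=tri(('s0',135+130/5,205+18/5),('d0',265+166/5-0,115+18/5)) 
print('top',tri(('s0',135+130/5,205+20/5),('d0',265+(466-300)/5,115+18/5)))
print('tab',tri(('s0',135+139/5,205+95/5),('d0',265+(459-300)/5,115+102/5)))
print('ring',onz('d0',265+(448-300)/5,115+266/5,.051))
for n in('s0','d0'):
  c=cam(n); d=np.array([.568,-.229])-c['origin'][:2]; print(n,np.degrees(np.arctan2(d[1],d[0])))
# tab edge simulation
for yaw in range(0,180,10):
  out=[]
  for n in('s0','d0'):
    u=[proj(n,[.568+np.cos(a)*x-np.sin(a)*y,-.229+np.sin(a)*x+np.cos(a)*y,.14])[0] for a in[np.radians(yaw)] for x in(-.013,.013) for y in(-.005,.005)]
    out.append(max(u)-min(u))
  print(yaw,np.round(out,1),end='; ')
```

```text
[[ 0.5317 -0.2498]
 [ 0.61   -0.2495]
 [ 0.6087 -0.2105]
 [ 0.5429 -0.2067]] [ 0.5733 -0.2291  0.098 ]
[(np.float64(0.0783), np.float64(0.2)), (np.float64(0.039), np.float64(92.0)), (np.float64(0.0658), np.float64(176.6)), (np.float64(0.0446), np.float64(-104.6))]
[[ 0.6059 -0.2025]
 [ 0.604  -0.246 ]
 [ 0.5247 -0.2438]
 [ 0.5279 -0.2058]] [ 0.5656 -0.2245  0.098 ]
[(np.float64(0.0436), np.float64(-92.6)), (np.float64(0.0793), np.float64(178.4)), (np.float64(0.0381), np.float64(85.1)), (np.float64(0.0781), np.float64(2.5))]
top [ 0.5666 -0.2288  0.177 ]
tab [ 0.5661 -0.2282  0.1358]
ring [ 0.5649 -0.2223  0.051 ]
s0 158.4229456383685
d0 -71.02833839054571
0 [ 9.5 11.6]; 10 [10.9 11.4]; 20 [12.  10.9]; 30 [12.7 11.4]; 40 [13.  11.6]; 50 [12.9 11.5]; 60 [12.5 11. ]; 70 [12.6 10.2]; 80 [13.   9.1]; 90 [13.   7.7]; 100 [12.6  6.1]; 110 [11.8  4.3]; 120 [10.7  5.9]; 130 [9.2 7.6]; 140 [7.5 9. ]; 150 [ 5.5 10.2]; 160 [ 5.9 11. ]; 170 [ 7.8 11.5];
```

Call:
carry_out(
  plan=[
    [[30,-9,-3,0,0,0,94],[30,-9,-3,0,0,0,94],[30,-9,-3,0,0,0,94],[30,-9,-3,0,0,0,94],[30,-9,-3,0,0,0,94],[30,-9,-3,0,0,0,94],[30,-9,-3,0,0,0,94],[30,-9,-3,0,0,0,94],[30,-9,-3,0,0,0,94],[30,-9,-3,0,0,0,94],[30,-9,-3,0,0,0,94],[30,-9,-3,0,0,0,94],[30,-9,-3,0,0,0,94],[30,-9,-3,0,0,0,94],[27,-9,-3,0,0,0,94]],
  ],
)

```text
time_s: 1.4
ee_pos: [0.5671, -0.2262, 0.2503]
eef_rot: [-3.141, 0.0, 0.366]
force: [0.3, -0.2, 0.2]
grip_width: 0.094
grip_force: 0.0
```

Call:
carry_out(
  plan=[
    [[0,0,0,0,0,-0.12,94],[0,0,0,0,0,-0.12,94],[0,0,0,0,0,-0.12,94],[0,0,0,0,0,-0.12,94],[0,0,0,0,0,-0.12,94],[0,0,0,0,0,-0.12,94],[0,0,0,0,0,-0.12,94],[0,0,0,0,0,-0.12,94],[0,0,0,0,0,-0.12,94],[0,0,0,0,0,-0.12,94],[0,0,0,0,0,-0.12,94],[0,0,0,0,0,-0.12,94],[0,0,0,0,0,-0.11,94],[0,0,0,0,0,0,94],[0,0,0,0,0,0,94]],
  ],
)

```text
time_s: 2.65
ee_pos: [0.5658, -0.2276, 0.2502]
eef_rot: [-3.141, -0.0, 1.912]
force: [-1.1, 0.2, -0.8]
grip_width: 0.0942
grip_force: 0.0
```

Run:
```python
from h import *
o=telemetry.get_obs();print(o['time_s'],o['ee_pos'],o['eef_rot'],o['qpos'])
snap('wrist','w1');snap('scene','s1');snap('side','d1');c=cam('w1');print(c['origin'],c['rotation'],c['intrinsics'][0,0])
print(proj('w1',[.566,-.2285,.178]),proj('w1',[.566,-.2285,.156]))
```

```text
2.65 [ 0.5658 -0.2276  0.2502] [-3.1413 -0.0003  1.9123] [-0.4425  0.4086  1.2718  0.      1.4616 -0.784 ]
[ 0.5383 -0.1516  0.4297] [[ 0.9424  0.3221  0.0903]
 [ 0.3345 -0.9068 -0.2565]
 [-0.0007  0.2719 -0.9623]] 278.42008100695034
[255.51   201.4627] [255.4799 194.8357]
```

View pics/w1.png

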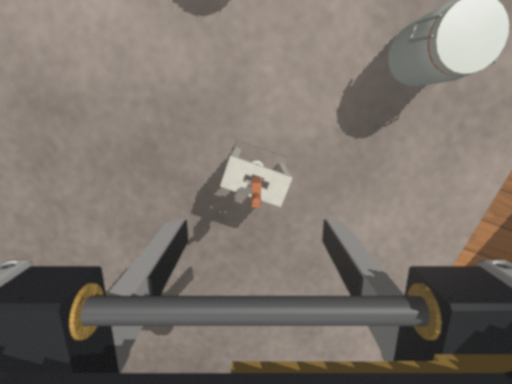

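The wrist view shows the plate at about (256,180), with the tab and mouthpiece at (256,190), midway between the fingers. That agrees with the predicted (255.5,201). I'll zoom in to check the tab's yaw and the stand's.

Run:
```python
from h import *
cv2.imwrite('pics/c1.png',crop('w1',210,140,90,75,8))
b=lambda x,y,z,a: [.566+np.cos(a)*x-np.sin(a)*y,-.2285+np.sin(a)*x+np.cos(a)*y,z]
for deg in(100,110,120):
  print(deg,[np.round((proj('w1',b(x,y,.156,np.radians(deg)))-[210,140])*8) for x in(-.013,.013) for y in(-.005,.005)])
print([np.round((proj('w1',b(x,y,.098,0))-[210,140])*8) for x,y in((-.04,-.02),(.04,-.02),(.04,.02),(-.04,.02))])
```

```text
100 [array([385., 539.]), array([309., 527.]), array([420., 348.]), array([342., 335.])]
110 [array([403., 534.]), array([326., 535.]), array([403., 340.]), array([324., 341.])]
120 [array([420., 526.]), array([344., 540.]), array([384., 335.]), array([307., 349.])]
[array([ 75., 365.]), array([560., 530.]), array([654., 296.]), array([156., 121.])]
```

View pics/c1.png

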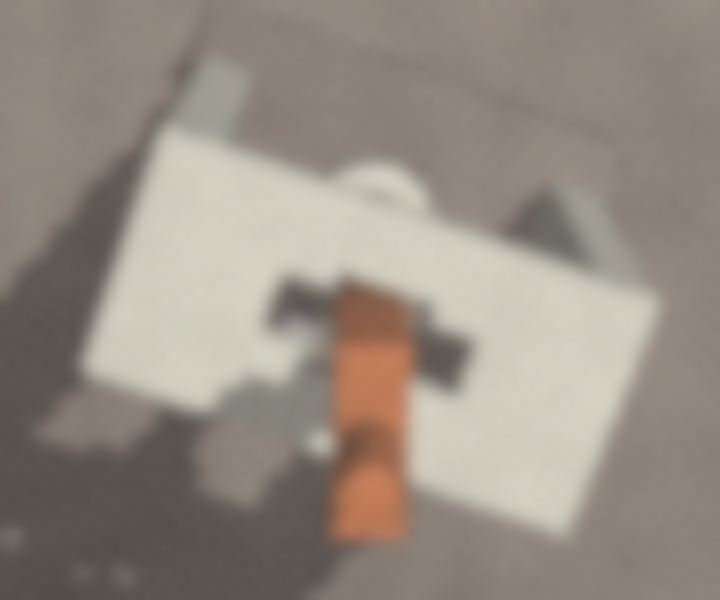

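The plate corners match a stand yaw of 0 to within half a degree. The tab is at about 109°, and my prediction is off by only about 1 mm along tool y. I'll go down and grip.

Call:
carry_out(
  plan=[
    [[-1,1,10,0,0,0,60],[0,0,20,0,0,0,50],[0,0,20,0,0,0,40],[0,0,20,0,0,0,40],[0,0,20,0,0,0,40],[0,0,16,0,0,0,40],[0,0,12,0,0,0,40],[0,0,8,0,0,0,40],[0,0,3,0,0,0,40],[0,0,0,0,0,0,30],[0,0,0,0,0,0,22],[0,0,0,0,0,0,16],[0,0,0,0,0,0,13]],
  ],
  squeeze=25,
)

```text
time_s: 3.88
ee_pos: [0.5675, -0.2284, 0.1223]
eef_rot: [3.141, 0.001, 1.916]
force: [-0.6, -0.6, 0.2]
grip_width: 0.0167
grip_force: 0.0
```

Call:
carry_out(
  plan=[
    [[0,0,0,0,0,0,11],[0,0,0,0,0,0,9],[0,0,0,0,0,0,5],[0,0,0,0,0,0,5],[0,0,0,0,0,0,5],[0,0,0,0,0,0,5]],
  ],
)

```text
time_s: 4.38
ee_pos: [0.5672, -0.2284, 0.1218]
eef_rot: [3.141, 0.0, 1.916]
force: [-1.2, -0.7, 5.0]
grip_width: 0.0097
grip_force: 25.0
```

Call:
carry_out(
  plan=[
    [[0,0,-1,0,0,0,5],[0,0,-1,0,0,0,5],[0,0,-1,0,0,0,5],[0,0,0,0,0,0,5],[0,0,0,0,0,0,5]],
  ],
)

```text
time_s: 4.8
ee_pos: [0.5671, -0.2282, 0.1243]
eef_rot: [-3.142, -0.0, 1.916]
force: [-1.1, -0.4, -1.6]
grip_width: 0.0098
grip_force: 25.0
```

Run:
```python
from h import *
o=telemetry.get_obs();print(o['time_s'],o['ee_pos'],o['eef_rot'],o['force'],o['moment'],o['grip_width'])
snap('wrist','w2');snap('side','d2');snap('scene','s2')
cv2.imwrite('pics/c2.png',np.hstack([crop('d2',265,105,60,90,6),crop('s2',130,190,60,90,6)]))
```

```text
4.8 [ 0.5671 -0.2282  0.1243] [-3.1415 -0.0002  1.9158] [-1.0642 -0.4438 -1.5636] [-0.0319 -0.0831  0.0013] 0.009821321404775648
```

View pics/c2.png

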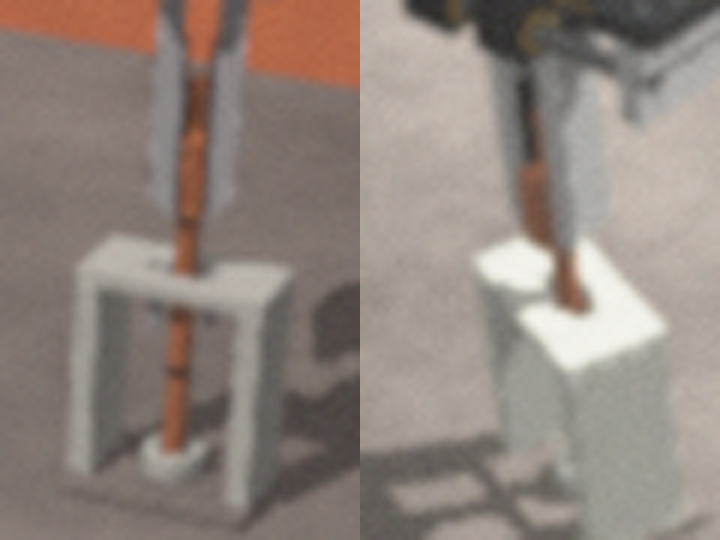

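The grip is square: the rod is upright in the cup, lifted about 2.5 mm, and free of contact force. Next is the anticlockwise turn.

Call:
carry_out(
  plan=[
    [[0,0,0,0,0,-0.05,5],[0,0,0,0,0,-0.1,5],[0,0,0,0,0,-0.1,5],[0,0,0,0,0,-0.1,5],[0,0,0,0,0,-0.1,5],[0,0,0,0,0,-0.1,5],[0,0,0,0,0,-0.1,5],[0,0,0,0,0,-0.1,5],[0,0,0,0,0,-0.1,5],[0,0,0,0,0,-0.1,5],[0,0,0,0,0,-0.1,5],[0,0,0,0,0,-0.1,5],[0,0,0,0,0,-0.05,5],[0,0,0,0,0,-0.02,5],[0,0,0,0,0,0,5],[0,0,0,0,0,0,5],[0,0,0,0,0,0,5]],
  ],
)

```text
time_s: 6.37
ee_pos: [0.5672, -0.2284, 0.1244]
eef_rot: [-3.141, 0.0, 3.134]
force: [0.5, -2.3, -2.4]
grip_width: 0.0097
grip_force: 25.0
```

Run:
```python
from h import *
o=telemetry.get_obs();print(o['time_s'],o['ee_pos'],o['eef_rot'],o['force'],o['moment'],o['grip_width'])
snap('wrist','w3');snap('side','d3');snap('scene','s3')
cv2.imwrite('pics/c3.png',np.hstack([crop('d3',265,105,60,90,6),crop('s3',130,190,60,90,6)]))
```

```text
6.3667 [ 0.5672 -0.2284  0.1244] [-3.1414  0.0001  3.1342] [ 0.5182 -2.3322 -2.4402] [-0.4801 -0.3252  0.0113] 0.00966531975501048
```

View pics/c3.png

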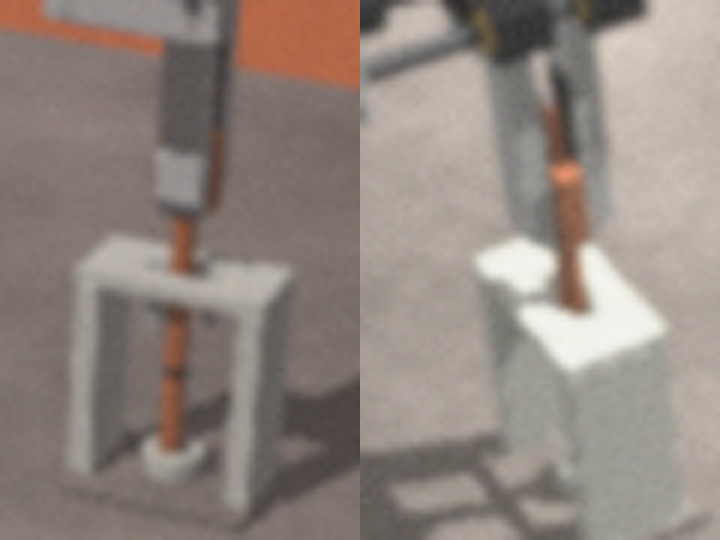

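The lugs now line up with the slot. There's a light 2 N side load in −y, with the rod shifted about 1 mm towards +x. I'll ease that before lifting.

Call:
carry_out(
  plan=[
    [[0,-0.5,0,0,0,0,5],[0,-0.5,0,0,0,0,5],[0,0,0,0,0,0,5],[0,0,0,0,0,0,5],[0,0,0,0,0,0,5]],
  ],
)

```text
time_s: 6.93
ee_pos: [0.5671, -0.2291, 0.1245]
eef_rot: [3.141, -0.0, 3.136]
force: [-0.3, -0.3, -0.6]
grip_width: 0.01
grip_force: 25.0
```

Run:
```python
from h import *
o=telemetry.get_obs();print(o['time_s'],o['ee_pos'],o['eef_rot'],o['force'],o['moment'],o['grip_width'])
```

```text
6.9333 [ 0.5671 -0.2291  0.1245] [ 3.1414 -0.      3.1358] [-0.3352 -0.2522 -0.5685] [ 0.0099 -0.0747  0.0213] 0.010027373464618313
```

Call:
carry_out(
  plan=[
    [[0,-1,0,0,0,0,5],[0,0,-2,0,0,0,5],[0,0,-3,0,0,0,5],[0,0,-3,0,0,0,5],[0,0,-3,0,0,0,5],[0,0,-3,0,0,0,5],[0,0,0,0,0,0,5],[0,0,0,0,0,0,5]],
  ],
)

```text
time_s: 7.6
ee_pos: [0.5672, -0.2303, 0.1387]
eef_rot: [-3.141, 0.0, 3.136]
force: [0.4, -1.3, -1.2]
grip_width: 0.0097
grip_force: 25.0
```

Run:
```python
from h import *
o=telemetry.get_obs();print(o['time_s'],o['ee_pos'],o['eef_rot'],o['force'],o['moment'],o['grip_width'])
snap('side','d4');snap('scene','s4')
cv2.imwrite('pics/c4.png',np.hstack([crop('d4',265,100,60,90,6),crop('s4',130,190,60,90,6)]))
```

```text
7.6 [ 0.5672 -0.2303  0.1387] [-3.1415  0.0004  3.1357] [ 0.4238 -1.2854 -1.2315] [ 0.0484 -0.1619 -0.0356] 0.009656369183249745
```

View pics/c4.png

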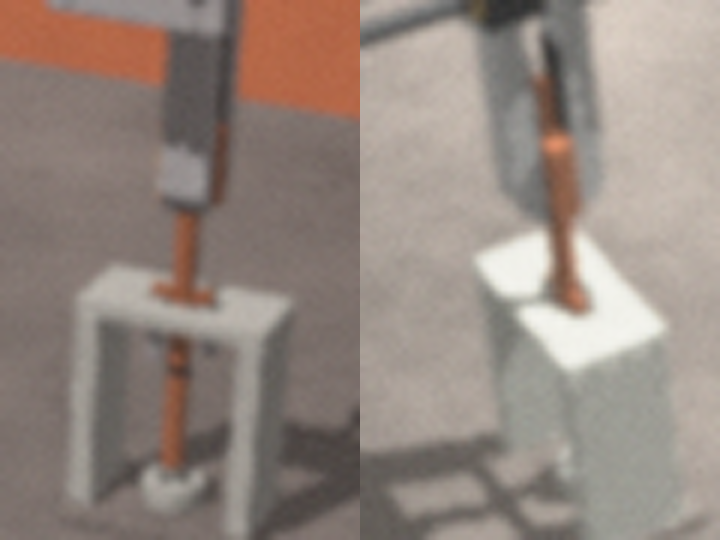

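The lugs are through the slot with no force. I'll lift clear and measure the mate's hole more closely.

Call:
carry_out(
  plan=[
    [[0,0,-4,0,0,0,5],[0,0,-8,0,0,0,5],[0,0,-8,0,0,0,5],[0,0,-8,0,0,0,5],[0,0,-8,0,0,0,5],[0,0,-8,0,0,0,5],[0,0,-8,0,0,0,5],[0,0,-8,0,0,0,5],[0,0,-8,0,0,0,5],[0,0,-10,0,0,0,5],[0,0,-12,0,0,0,5],[0,0,-12,0,0,0,5],[0,0,-8,0,0,0,5],[0,0,0,0,0,0,5],[0,0,0,0,0,0,5]],
  ],
)

```text
time_s: 8.95
ee_pos: [0.5672, -0.2303, 0.2488]
eef_rot: [-3.141, 0.001, 3.136]
force: [-0.8, -0.2, -1.2]
grip_width: 0.0096
grip_force: 25.0
```

Run:
```python
from h import *
o=telemetry.get_obs();print(o['time_s'],o['ee_pos'],o['eef_rot'],o['force'],o['moment'],o['grip_width'])
snap('scene','s5');snap('side','d5')
cv2.imwrite('pics/c5.png',np.hstack([crop('s5',268,170,48,56,8),crop('d5',208,212,52,56,8)]))
print(proj('s5',[.546,.147,.102]),proj('d5',[.546,.147,.102]))
```

```text
8.95 [ 0.5672 -0.2303  0.2488] [-3.1413  0.0006  3.1358] [-0.804  -0.1697 -1.2111] [ 0.0923 -0.1131 -0.0137] 0.009557557903919493
[290.2826 182.2146] [232.9927 224.0375]
```

View pics/c5.png

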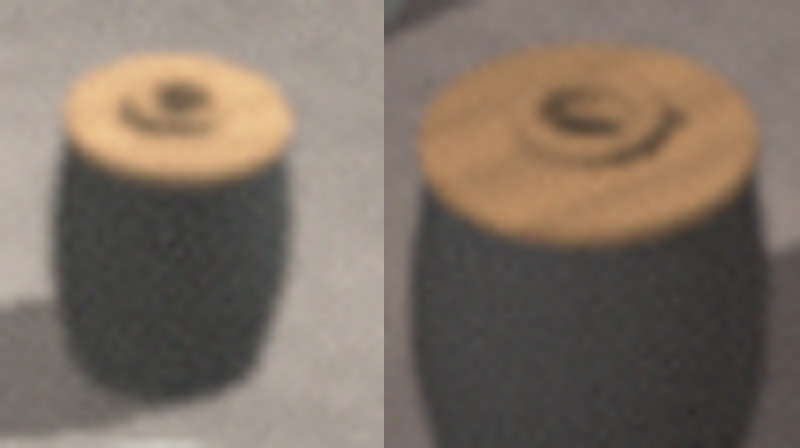

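In the scene view the hole is at (290.7,182.2) and the lid centre at (290.4,184.8). In the side view they are at (233.5,225.6) and (233.8,230).

Run:
```python
from h import *
print('hole',tri(('s5',290.75,182.25),('d5',233.5,225.6)),onz('s5',290.75,182.25,.102),onz('d5',233.5,225.6,.102))
print('lid',tri(('s5',290.4,184.75),('d5',233.75,230)),onz('s5',290.4,184.75,.096),onz('d5',233.75,230,.096))
print('jar',onz('s5',288,238,.109),'dish',onz('s5',222,205,.02))
o=telemetry.get_obs();p=o['ee_pos'];b=p-[0,0,.115]
for n in('s5','d5'):print(proj(n,b),proj(n,b+[0,0,.045]))
for n,u,v,w,h in(('s5',120,130,60,100),('d5',270,70,60,100)): pass
# rod axis by colour
for n in('s5','d5'):
  im=cam(n)['pixels'].astype(int); m=(im[...,0]-im[...,2]>40)
  for z in(.01,.025,.035,.055,.065):
    q=proj(n,b+[0,0,z]); r=int(round(q[1])); x=np.arange(int(q[0])-10,int(q[0])+11); k=m[r,x]; print(n,z,q,x[k].mean() if k.any() else None,k.sum())
```

```text
hole [0.5443 0.1495 0.1004] [0.5469 0.1479 0.102 ] [0.5429 0.1512 0.102 ]
lid [0.5433 0.1499 0.0918] [0.5487 0.1455 0.096 ] [0.5402 0.1554 0.096 ]
jar [ 0.7343 -0.0132  0.109 ] dish [0.4294 0.0035 0.02  ]
[162.6319 225.9332] [160.3921 208.9664]
[297.0355 136.0188] [298.2533 118.1268]
s5 0.01 [162.1438 222.2359] 162.5 4
s5 0.025 [161.4015 216.6125] 161.5 4
s5 0.035 [160.8996 212.8109] 161.5 4
s5 0.055 [159.8788 205.0783] 160.5 4
s5 0.065 [159.3597 201.1457] 159.5 4
d5 0.01 [297.3021 132.1022] 296.0 3
d5 0.025 [297.7062 126.1643] 296.5 4
d5 0.035 [297.9786 122.1629] 296.5 4
d5 0.055 [298.5304 114.0556] 299.0 19
d5 0.065 [298.8099 109.9488] 298.0 21
```

Call:
carry_out(
  plan=[
    [[1,12,0,0,0,0,5],[2,25,0,0,0,0,5],[2,30,0,0,0,0,5],[2,30,0,0,0,0,5],[2,30,0,0,0,0,5],[2,30,0,0,0,0,5],[2,30,0,0,0,0,5],[2,30,0,0,0,0,5],[2,30,0,0,0,0,5],[2,30,0,0,0,0,5],[1,30,0,0,0,0,5],[1,30,0,0,0,0,5],[1,25,0,0,0,0,5],[0,12,0,0,0,0,5],[0,5,0,0,0,0,5],[0,0,0,0,0,0,5],[0,0,0,0,0,0,5],[0,0,0,0,0,0,5],[0,0,0,0,0,0,5]],
  ],
)

```text
time_s: 10.63
ee_pos: [0.5475, 0.1478, 0.2485]
eef_rot: [-3.142, 0.0, 3.134]
force: [-0.8, -0.5, -1.0]
grip_width: 0.01
grip_force: 25.0
```

Run:
```python
from h import *
o=telemetry.get_obs();print(o['time_s'],o['ee_pos'],o['eef_rot'],o['force'],o['moment'],o['grip_width'])
snap('scene','s6');snap('side','d6')
cv2.imwrite('pics/c6.png',np.hstack([crop('s6',265,120,50,75,8),crop('d6',208,170,50,75,8)]))
b=o['ee_pos']-[0,0,.115]
for n,c in(('s6',(265,120)),('d6',(208,170))): print(n,[np.round((proj(n,b+[0,0,z])-c)*8) for z in(0,.045,.0775)])
```

```text
10.6333 [0.5475 0.1478 0.2485] [-3.1415  0.0001  3.1344] [-0.7979 -0.5432 -0.9601] [ 0.0372 -0.1292 -0.0117] 0.010033532819968749
s6 [array([212., 417.]), array([219., 295.]), array([224., 203.])]
d6 [array([192., 310.]), array([191., 126.]), array([191., -12.])]
```

View pics/c6.png

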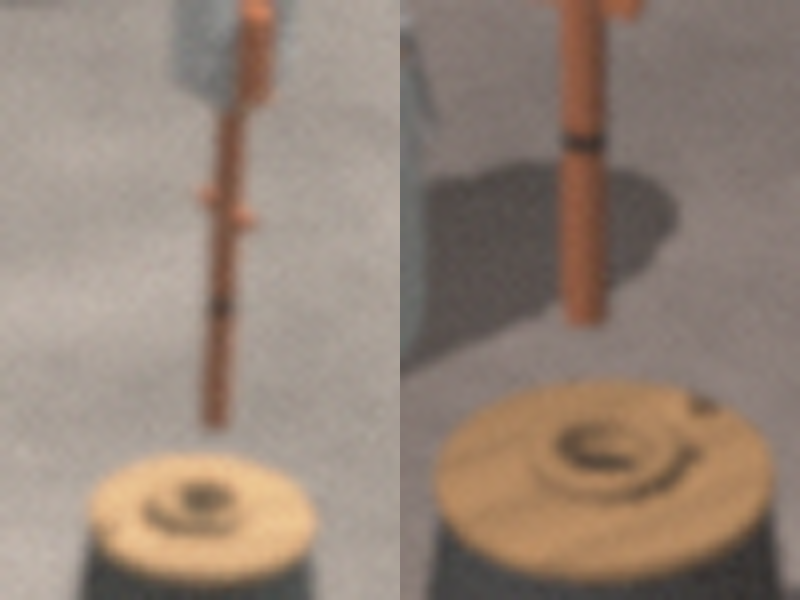

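The rod hangs upright over the lid. In the crop, the scene view has the rod's bottom at (214,425) and ring at (218,306), with the hole at (206,496). The side view has the bottom at (184,318), ring at (182,143) and hole at (200,447). The last step uses relative measurements with the same cameras, in numbers only.

```bash
cat > m.py <<'E'
from h import *
from scipy.optimize import least_squares
def lid(f,u0,v0,w=60,h=40):
    im=cam(f)['pixels'][v0:v0+h,u0:u0+w]; hsv=cv2.cvtColor(im,cv2.COLOR_RGB2HSV)
    s=cv2.GaussianBlur(im[...,0].astype(float)-im[...,2],(0,0),.7); m=(s>45).astype(np.uint8)
    c=max(cv2.findContours(m,cv2.RETR_EXTERNAL,cv2.CHAIN_APPROX_NONE)[0],key=cv2.contourArea)[:,0]+[u0,v0]
    c=cv2.convexHull(c.astype(np.int32))[:,0]; return c
def rod(n,b,f):
    im=cv2.cvtColor(cam(n)['pixels'],cv2.COLOR_RGB2BGR); i=cam(n)['pixels'].astype(float); s=i[...,0]-i[...,2]
    R=[]
    for z in np.r_[np.arange(.006,.040,.003),np.arange(.051,.070,.003)]:
        q=proj(n,b+[0,0,z]); r=int(round(q[1])); 
        if r<0 : continue
        x=np.arange(int(q[0])-8,int(q[0])+9); w=np.clip(s[r,x]-np.median(s[r,[x[0],x[1],x[-1],x[-2]]])-15,0,None)
        if w.sum()>0: R.append((z,(w*x).sum()/w.sum()-q[0]))
    return np.array(R)
E
python3 - <<'E'
from m import *
o=telemetry.get_obs();b=o['ee_pos']-[0,0,.1158]
for n in('s6','d6'): R=rod(n,b,0); print(n,np.median(R[:,1]),np.round(R[:,1],1), 'slope px/m',np.polyfit(R[:,0],R[:,1],1)[0])
cs={'s5':lid('s5',265,165),'d5':lid('d5',205,208)}
for n,c in cs.items(): print(n,c.min(0),c.max(0))
t=np.linspace(0,2*np.pi,73)
for n in cs:
  for x,y in((.5443,.1495),(.5465,.148)):
    P=np.array([proj(n,[x+.038*np.cos(a),y+.038*np.sin(a),.096]) for a in t]); print(n,x,y,P.min(0),P.max(0),'hole',proj(n,[x,y,.102]))
# hole xy from u only: centre-u estimates
def fromu(us,z):
  return least_squares(lambda p:[proj('s6',[*p,z])[0]-us[0],proj('d6',[*p,z])[0]-us[1]],[.545,.149],x_scale=.01).x
print('hole',fromu((290.75,233.2),.102)); print('lid',fromu((290.35,233.75),.096))
E
```

```text
s6 0.06687294400569499 [ 0.1  0.  -0.   0.   0.   0.1  0.1  0.2  0.3  0.2  0.3 -0.  -0.   0.
 -0.1  0.3  0.1 -0.   0.2] slope px/m 0.021894858417479002
d6 -1.8496240084664066 [-1.8 -1.8 -1.8 -1.8 -1.9 -1.8 -1.8 -1.8 -1.8 -1.8 -1.9 -2.  -1.9 -1.8
 -1.9 -1.9 -1.9 -2.  -2. ] slope px/m -2.546559893266926
s5 [276 177] [304 192]
d5 [212 218] [254 241]
s5 0.5443 0.1495 [276.2357 176.31  ] [304.8251 191.2539] hole [290.6089 181.6604]
s5 0.5465 0.148 [276.295  176.8077] [304.9373 191.8067] hole [290.695  182.1824]
d5 0.5443 0.1495 [211.6612 216.6353] [254.6463 239.9188] hole [233.2027 224.9458]
d5 0.5465 0.148 [210.9917 215.978 ] [253.8786 239.1491] hole [232.4827 224.2399]
hole [0.5439 0.1503]
lid [0.5429 0.1501]
```

```bash
cat >> m.py <<'E'
def edges(f,u0,u1,v0,v1):
    i=cam(f)['pixels'].astype(float); s=cv2.GaussianBlur(i[...,0]-i[...,2],(0,0),.8); L=[]
    for r in range(v0,v1):
        a=s[r,u0:u1]; k=np.where(a>40)[0]
        if len(k)<5 or k[0]==0 or k[-1]==len(a)-1: continue
        l=k[0]-(a[k[0]]-40)/(a[k[0]]-a[k[0]-1]); h=k[-1]+(a[k[-1]]-40)/(a[k[-1]]-a[k[-1]+1]); L.append((l+u0,h+u0))
    L=np.array(L); i=np.argsort(L[:,0]-L[:,1])[:4]; return L[i].mean(0),L[i].mean()
def fromu(us,z,n=('s6','d6')):
    return least_squares(lambda p:[proj(n[0],[*p,z])[0]-us[0],proj(n[1],[*p,z])[0]-us[1]],[.545,.149],x_scale=.01).x
E
python3 - <<'E'
from m import *
es=edges('s5',262,320,176,195);ed=edges('d5',198,270,217,243);print(es,ed)
print('lid',fromu((es[1],ed[1]),.096),'hole',fromu((290.3,232.95),.102))
o=telemetry.get_obs();p=[*o['ee_pos'][:2],.102]
print('rod',fromu((proj('s6',p)[0]+.07,proj('d6',p)[0]-1.83),.102))
E
```

```text
(array([275.2169, 304.3673]), np.float64(289.7920824128472)) (array([211.6206, 254.4465]), np.float64(233.0335463775885))
lid [0.547  0.1448] hole [0.5461 0.147 ]
rod [0.5536 0.1433]
```

```bash
cat >> m.py <<'E'
def rodu(n,b,zs):
    i=cam(n)['pixels'].astype(float); s=i[...,0]-i[...,2]; R=[]
    for z in zs:
        q=proj(n,b+[0,0,z]); r=int(round(q[1])); a0=int(round(q[0]))-9; a=s[r-1:r+2,a0:a0+19].mean(0); a=np.interp(np.arange(0,18,.05),np.arange(19),a)
        bg=np.median(np.r_[a[:60],a[-60:]]); k=np.where(a>(bg+a.max())/2)[0]; R.append(((k[0]+k[-1])/2*.05+a0-q[0],(k[-1]-k[0])*.05))
    return np.array(R)
E
python3 - <<'E'
from m import *
o=telemetry.get_obs();b=o['ee_pos']-[0,0,.1158];p=[*o['ee_pos'][:2],.102];zs=np.r_[np.arange(.006,.040,.003),np.arange(.051,.066,.003)];d={}
for n in('s6','d6'): R=rodu(n,b,zs);print(n,np.round(R.T,1));d[n]=np.median(R[:,0])
print(d,'rod',fromu((proj('s6',p)[0]+d['s6'],proj('d6',p)[0]+d['d6']),.102))
for n,u0,u1,v in(('s5',280,302,range(178,190)),('d5',220,248,range(220,233))):
  g=cv2.cvtColor(cam(n)['pixels'],cv2.COLOR_RGB2GRAY); print(n,u0); [print(r,*g[r,u0:u1]) for r in v]
E
```

```text
s6 [[ 0.1  0.1  0.1  0.1  0.1  0.1  0.1  0.2  0.2  0.2  0.2  0.2  0.  -0.
   0.1  0.1  0.1  0.1]
 [ 3.6  3.8  4.   4.   3.9  4.   4.   4.2  4.   4.   3.9  4.   3.4  3.4
   3.5  3.8  4.   4.1]]
d6 [[-1.8 -1.8 -1.8 -1.8 -1.8 -1.8 -1.8 -1.8 -1.8 -1.8 -1.8 -1.9 -1.8 -1.8
  -1.8 -1.8 -1.8 -1.9]
 [ 4.7  4.9  4.9  5.   5.   5.   5.1  5.   5.   5.   4.9  4.4  4.7  4.6
   4.6  4.6  4.7  4.6]]
{'s6': np.float64(0.1303888405800535), 'd6': np.float64(-1.7982084157218168)} rod [0.5533 0.1438]
s5 280
178 178 181 192 192 196 197 196 199 195 195 195 199 197 192 193 193 186 182 172 165 163 161
179 190 194 197 197 196 196 192 189 186 180 182 184 189 192 197 198 201 197 193 187 179 170
180 199 196 195 194 191 189 185 169 154 147 142 149 164 175 192 198 202 201 200 198 194 184
181 199 197 195 187 183 185 175 150 126 108 111 118 128 147 173 193 197 200 202 200 197 191
182 198 194 183 165 164 176 172 149 117 101 103 104 116 133 162 185 196 197 194 196 192 192
183 193 188 174 147 146 158 167 152 129 113 106 119 130 147 163 183 188 192 195 192 197 196
184 191 190 172 140 129 135 148 150 142 133 134 140 153 
[... 1274 characters left out ...]
32 129 114 96 100 113 132 140
227 138 143 142 139 134 135 134 124 111 91 78 74 75 79 86 88 99 112 125 130 132 124 106 94 101 116 135 142
228 143 143 143 139 131 128 139 136 130 115 103 94 87 86 89 93 98 112 126 129 125 108 90 99 121 135 143 145
229 146 143 144 141 132 126 129 134 137 133 129 127 127 125 125 125 123 124 124 120 102 89 90 112 138 144 146 142
230 146 145 144 139 133 123 121 124 128 131 133 138 137 133 135 131 123 114 107 95 88 87 110 133 143 143 143 140
231 145 140 141 137 131 127 125 118 122 121 124 123 125 121 120 112 105 92 93 99 105 111 130 142 146 143 140 136
232 139 139 135 134 134 135 130 131 126 125 122 120 120 111 113 110 106 106 114 124 132 136 141 140 138 137 137 136
```

Run:
```python
from m import *
for us in((290.4,233.1),(290.6,233.15),(289.9,233.03)): print(fromu(us,.102))
print(proj('s6',[.5533,.1438,.102]),proj('d6',[.5533,.1438,.102]))
print('v check: hole obs s~182 d~225.3; pred',proj('s6',[.546,.1475,.102]),proj('d6',[.546,.1475,.102]))
# full fit using v of ring and lid: rod bottom end v
o=telemetry.get_obs()
c=optics.camera('wrist'); cv2.imwrite('pics/w6.png',c['pixels'][:,:,::-1]); np.savez('pics/w6.npz',**{k:np.array(c[k]) for k in('pixels','intrinsics','origin','rotation')})
P=[proj('w6',[.546+.038*np.cos(a),.1475+.038*np.sin(a),.096]) for a in np.linspace(0,6.28,40)];print('w lid pred',np.min(P,0),np.max(P,0),'tcp bottom',proj('w6',o['ee_pos']-[0,0,.1158]))
im=c['pixels'].astype(int); m=((im[...,0]-im[...,2])>45).astype(np.uint8); 
n,l,st,ce=cv2.connectedComponentsWithStats(m); print([(s.tolist(),k.round(1).tolist()) for s,k in zip(st[1:],ce[1:]) if s[4]>60])
```

```text
[0.5453 0.148 ]
[0.5445 0.1493]
[0.547  0.1449]
[291.0915 183.7584] [230.1653 222.1956]
v check: hole obs s~182 d~225.3; pred [290.4291 182.1583] [232.8636 224.1726]
w lid pred [222.3711 147.98  ] [284.4612 208.3829] tcp bottom [253.7846 188.0724]
[([224, 145, 63, 140, 3842], [255.2, 195.2]), ([288, 241, 81, 28, 979], [339.9, 253.9]), ([275, 286, 5, 53, 195], [277.1, 313.9]), ([231, 288, 4, 51, 157], [232.4, 314.9]), ([60, 355, 371, 19, 3854], [249.0, 365.8])]
```

Run:
```python
from m import *
o=telemetry.get_obs();e=o['ee_pos'];b=e-[0,0,.1158]
for n,du in(('s6',.13),('d6',-1.8)):
  i=cam(n)['pixels'].astype(float);s=i[...,0]-i[...,2]
  for z,l in((.045,'ring'),(0,'bot')):
    q=proj(n,b+[0,0,z]);r=np.arange(int(q[1])-5,int(q[1])+8);u=int(round(q[0]+du));print(n,l,q,r[0],s[r,u-1:u+2].mean(1).round().astype(int))
  H=[.546,.1475,.102];J=[(proj(n,np.add(H,d))-proj(n,H)) for d in np.eye(3)*.001];print('J px/mm',np.round(J,3).tolist())
  f=n.replace('6','5');i=cam(f)['pixels'].astype(float);s=i[...,0]-i[...,2];u=int(round(proj(f,H)[0]));print(f,'lid top profile from row',(a:=int(proj(f,H)[1])-12),s[a:a+30,u-1:u+2].mean(1).round().astype(int))
  P=[proj(f,[.546+.038*np.cos(a),.1475+.038*np.sin(a),.096]) for a in np.linspace(0,6.28,60)];print('pred',np.min(P,0),np.max(P,0))
i=cam('w6')['pixels'].astype(int);s=i[...,0]-i[...,2]
for r in range(145,290,4): k=np.where(s[r,215:296]>45)[0]+215;print(r,(k[0],k[-1],len(k)) if len(k) else None,end=' ')
g=i.sum(2)//3;print('\n')
for r in range(164,222,3):print(r,*g[r,236:278:2])
for z in(0,.045,.0775,.118):print(z,proj('w6',b+[0,0,z]))
```

```text
s6 ring [292.4138 157.0401] 152 [48 48 49 48 44 33 27 36 45 46 45 45 46]
s6 bot [291.5537 172.2697] 167 [49 51 50 49 48 45 34 22 19 37 71 85 89]
J px/mm [[0.239, 0.161], [0.293, -0.113], [0.018, -0.322]]
s5 lid top profile from row 170 [16 17 18 17 17 19 39 73 87 88 68 48 41 46 58 58 61 79 87 88 86 72 48 23
  7  2  2  3  3  2]
pred [276.0204 176.7866] [304.6708 191.7774]
d6 ring [231.8361 186.3254] 181 [70 70 69 69 69 56 29 29 56 69 71 70 71]
d6 bot [231.9098 209.2389] 204 [71 72 71 71 70 67 50 26 18 18 18 18 22]
J px/mm [[-0.503, -0.136], [-0.259, 0.271], [-0.001, -0.479]]
d5 lid top profile from row 212 [18 18 18 18 23 44 68 73 73 71 65 58 56 63 52 33 41 69 75 64 62 72 81 81
 80 75 77 77 74 63]
pred [211.3814 215.9178] [254.2325 239.0784]
145 (np.int64(256), np.int64(258), 3) 149 (np.int64(240), np.int64(270), 31) 153 (np.int64(234), np.int64(276), 43) 157 (np.int64(231), np.int64(280), 50) 161 (np.int64(228), np.int64(282), 55) 165 (np.int64(227), np.int64(284), 58) 169 (np.int64(226), np.int64(285), 60) 173 (np.int64(225), np.int64(286), 48) 177 (np.int64(225), np.int64(286), 45)
[... 2139 characters left out ...]
159 158 151 148
203 145 145 146 150 151 150 146 108 108 138 135 105 127 157 155 147 142 139 139 141 143
206 146 146 148 148 145 142 135 100 103 133 135 105 114 136 139 137 140 138 137 138 142
209 146 146 146 146 143 141 133 95 85 97 102 90 106 132 137 141 145 146 142 141 142
212 148 148 146 144 142 143 133 94 82 81 80 80 103 131 136 140 143 143 138 138 136
215 149 147 148 144 142 143 128 90 81 80 79 81 100 130 135 137 138 139 138 136 136
218 146 144 140 128 120 123 104 81 79 79 80 79 83 103 117 118 124 129 135 136 138
221 118 110 109 106 102 78 76 79 76 78 79 79 77 70 78 103 108 107 109 116 122
0 [253.934 188.027]
0.045 [253.7605 200.5451]
0.0775 [253.5949 212.4998]
0.118 [253.3131 232.8359]
```

Run:
```python
from m import *
e=telemetry.get_obs()['ee_pos'];b=e-[0,0,.1158]
for d in([-.005,0,0],[-.013,0,.075],[-.013,0,.080],[0,-.005,0.01],[0,.005,.01]):print(d,proj('w6',b+d))
for x,y in((.546,.1475),(.5475,.1478)):
  P=np.array([proj('w6',[x+.011*np.cos(a),y+.011*np.sin(a),.102]) for a in np.linspace(0,6.28,60)]);L=[proj('w6',[x-.038,y,.096]),proj('w6',[x+.038,y,.096])];print(x,y,P.min(0),P.max(0),L)
g=cv2.cvtColor(cam('w6')['pixels'],cv2.COLOR_RGB2GRAY)
for r in list(range(141,150,1))+list(range(166,172))+list(range(180,202)):print(r,g[r,250:261:2])
```

```text
[-0.005, 0, 0] [253.8965 183.6174]
[-0.013, 0, 0.075] [253.4751 196.6594]
[-0.013, 0, 0.08] [253.4428 198.4641]
[0, -0.005, 0.01] [249.203  190.5252]
[0, 0.005, 0.01] [258.597  190.4602]
0.546 0.1475 [244.2539 171.2487] [262.5273 189.0157] [array([253.1399, 147.8908]), array([253.6814, 208.3824])]
0.5475 0.1478 [244.5248 172.4792] [262.7761 190.2032] [array([253.4035, 149.1559]), array([253.929 , 209.5032])]
141 [65 67 69 66 69 68]
142 [68 67 68 68 68 67]
143 [67 66 69 68 68 67]
144 [74 77 77 77 78 72]
145 [ 99 104 106 108 110  98]
146 [136 142 143 146 148 136]
147 [162 166 169 170 171 163]
148 [172 175 176 178 179 176]
149 [172 174 177 178 179 180]
166 [154 161 161 162 164 160]
167 [165 165 161 159 165 166]
168 [166 155 144 141 152 162]
169 [159 130 113 109 124 146]
170 [137  99  85  82  92 120]
171 [108  81  73  75  76  93]
180 [73 73 73 73 73 73]
181 [77 73 74 73 74 75]
182 [84 74 71 74 74 79]
183 [97 77 75 75 79 93]
184 [116  86  78  79  89 110]
185 [137  97  83  84  99 131]
186 [149  99  86  85 104 148]
187 [149  98  86  84 105 155]
188 [142  97  86  85 104 158]
189 [135  94  88  85 103 157]
190 [134  92  88  86 101 158]
191 [133  90  85  84  98 154]
192 [131  91  86  86  98 152]
193 [130  90  86  83  96 150]
194 [130  89  85  83  96 149]
195 [134  87  79  79  92 145]
196 [133  82  74  72  86 141]
197 [130  78  76  75  81 137]
198 [123  85  91  89  85 131]
199 [119  96 112 111  95 130]
200 [117 108 133 129 104 130]
201 [117 112 140 139 110 132]
```

The wrist view puts the hole about 4.6 mm in −x and 1.2 mm in +y from the rod. Scene and side agree broadly, at about −6 and +2. I'll shift by (−5.5, +2) mm, wait, then lower slowly to about 3 mm short; the radial slack is 6 mm.

Call:
carry_out(
  plan=[
    [[2.5,1,0,0,0,0,5],[3,1,0,0,0,0,5],[0,0,3,0,0,0,5],[0,0,5,0,0,0,5],[0,0,5,0,0,0,5],[0,0,5,0,0,0,5],[0,0,5,0,0,0,5],[0,0,5,0,0,0,5],[0,0,5,0,0,0,5],[0,0,5,0,0,0,5],[0,0,5,0,0,0,5],[0,0,5,0,0,0,5],[0,0,5,0,0,0,5],[0,0,5,0,0,0,5],[0,0,5,0,0,0,5],[0,0,5,0,0,0,5],[0,0,4,0,0,0,5],[0,0,0,0,0,0,5],[0,0,0,0,0,0,5],[0,0,0,0,0,0,5]],
  ],
)

```text
time_s: 12.45
ee_pos: [0.5419, 0.1509, 0.1767]
eef_rot: [3.142, 0.0, 3.136]
force: [-0.4, 0.0, -0.7]
grip_width: 0.01
grip_force: 25.0
```

Run:
```python
from m import *
o=telemetry.get_obs();e=o['ee_pos'];print(o['time_s'],e,o['eef_rot'],o['force'],o['moment'],o['grip_width']);b=e-[0,0,.1158]
snap('scene','s7');snap('side','d7');snap('wrist','w7')
for n in('s7','d7'):
  R=rodu(n,b,np.arange(.052,.072,.003));du=np.median(R[:,0]);q=proj(n,b+[0,0,.045]);u=int(round(q[0]+du));i=cam(n)['pixels'].astype(float);s=i[...,0]-i[...,2];g=i.mean(2);a=int(q[1])-8
  print(n,'du',R[:,0].round(1),'ring pred',q);print([ (r,int(s[r,u-1:u+2].mean()),int(g[r,u-1:u+2].mean())) for r in range(a,a+20)])
  v=int(proj(n,[.543,.149,.102])[1]); [print(r,*g[r,u-13:u+14].astype(int)) for r in range(v-5,v+8)];print('u from',u-13)
g=cv2.cvtColor(cam('w7')['pixels'],cv2.COLOR_RGB2GRAY);print('w7')
for r in range(158,206,2):print(r,*g[r,236:278:2])
for d in([0,0,.045],[0,0,.055],[-.013,0,.075],[-.013,0,.080],[0,-.005,0.05],[0,.005,.05]):print(d,proj('w7',b+d))
```

```text
12.45 [0.5419 0.1509 0.1767] [3.1415 0.0003 3.1358] [-0.4211  0.045  -0.7076] [ 0.1097 -0.1406  0.0219] 0.009959009381003104
s7 du [-1.8 -1.7 -1.6  0.2  0.3  0.6  1. ] ring pred [290.5402 179.8669]
[(171, 52, 97), (172, 49, 99), (173, 48, 103), (174, 49, 104), (175, 49, 104), (176, 51, 106), (177, 58, 108), (178, 63, 113), (179, 61, 110), (180, 51, 95), (181, 42, 85), (182, 51, 92), (183, 64, 117), (184, 73, 139), (185, 66, 136), (186, 64, 135), (187, 81, 162), (188, 87, 180), (189, 89, 181), (190, 87, 174)]
176 165 167 166 165 168 168 169 171 171 170 155 126 99 97 122 155 161 165 162 162 160 162 162 158 160 160 161
177 169 169 167 173 177 181 180 185 188 183 169 132 94 98 132 166 178 172 170 167 162 160 163 161 158 161 162
178 170 171 178 180 185 188 189 192 190 188 172 131 101 104 135 175 186 187 183 179 173 169 163 160 164 160 164
179 178 181 184 188 190 189 186 187 185 182 163 121 91 99 141 175 193 193 189 192 186 185 178 173 165 166 163
180 186 190 189 191 188 188 182 177 170 156 136 99 77 91 119 164 184 194 196 195 196 195 189 179 174 166 164
181 193 192 194 192 187 177 163 148
[... 4146 characters left out ...]
5
194 110 111 109 97 76 71 71 81 86 84 83 80 80 123 165 177 171 174 181 182 182
196 110 111 104 83 71 72 71 76 78 73 72 79 81 92 148 176 178 171 177 179 180
198 118 115 105 82 69 70 71 72 82 91 89 83 78 80 129 170 178 174 176 176 177
200 140 151 149 107 69 69 71 79 104 132 131 103 81 78 130 168 177 172 174 174 176
202 147 169 166 124 76 66 66 82 111 143 141 109 87 88 137 169 175 169 173 175 176
204 141 162 165 139 99 71 68 81 112 143 142 109 95 107 149 169 176 164 168 170 175
[0, 0, 0.045] [253.6011 200.4993]
[0, 0, 0.055] [253.5501 203.8652]
[-0.013, 0, 0.075] [253.316  196.6261]
[-0.013, 0, 0.08] [253.2812 198.4323]
[0, -0.005, 0.05] [248.1793 202.1823]
[0, 0.005, 0.05] [258.9732 202.1195]
```

No contact so far. The wrist view says to move about 1.7 mm in −y and 0.5 mm in −x. I'll check for grip slip by comparing the ring's row with its prediction across the earlier frames.

Run:
```python
from m import *
def dip(n,p,du):
  q=proj(n,p);u=int(round(q[0]+du));i=cam(n)['pixels'].astype(float);s=(i[...,0]-i[...,2])[:,u-1:u+2].mean(1);r=np.arange(int(round(q[1]))-5,int(round(q[1]))+6);a=s[r];w=np.clip(np.median(a)-6-a,0,None);c=r[a.argmin()];k=abs(r-c)<=2;w=w*k
  return (w*r).sum()/w.sum()-q[1],w.max()
T={'0':[.567,-.2285,.051],'2':[.5671,-.2282,.1243-.0708],'3':[.5672,-.2284,.1244-.0708],'4':[.5672,-.2303,.1387-.0708],'5':[.5672,-.2303,.2488-.0708],'6':[.5475,.1478,.2485-.0708],'7':[.5419,.1509,.1767-.0708]}
for k,p in T.items(): print(k,*[np.round(dip(n+k,p,d),2) for n,d in(('s',.2),('d',-1.5))])
```

```text
0 [nan  0.] [ 0.47 19.  ]
2 [nan  0.] [ 0.34 15.33]
3 [nan  0.] [ 0.48 20.  ]
4 [nan  0.] [-4.01 17.67]
5 [ 1.33 18.  ] [ 0.89 27.67]
6 [ 0.75 12.  ] [ 1.31 34.67]
7 [1.17 9.33] [ 1.3  34.33]<stdin>:4: RuntimeWarning: invalid value encountered in scalar divide
```

Call:
carry_out(
  plan=[
    [[0.5,-0.9,0,0,0,0,5],[0,-0.8,0,0,0,0,5],[0,0,1,0,0,0,5],[0,0,1.2,0,0,0,5],[0,0,0,0,0,0,5],[0,0,0,0,0,0,5],[0,0,0,0,0,0,5],[0,0,0,0,0,0,5]],
  ],
)

```text
time_s: 13.27
ee_pos: [0.5413, 0.1492, 0.1742]
eef_rot: [-3.142, -0.0, 3.136]
force: [0.6, 0.0, -1.1]
grip_width: 0.0098
grip_force: 25.0
```

Run:
```python
from m import *
o=telemetry.get_obs();e=o['ee_pos'];print(o['time_s'],e,o['force'],o['moment'],o['grip_width'],abs(o['joint_vel']).max());b=e-[0,0,.1158]
acc={}
for n,f in(('s8','scene'),('d8','side'),('w8','wrist')):
  fr=[]
  for k in range(6): snap(f,n); fr.append(cam(n)['pixels'].astype(float))
  acc[n]=np.mean(fr,0)
for n in('s8','d8'):
  i=acc[n];s=i[...,0]-i[...,2];g=i.mean(2);H=proj(n,[*e[:2],.102]);u,v=np.round(H).astype(int);print(n,H,'ring',proj(n,b+[0,0,.045]))
  print('gray u from',u-11);[print(r,*g[r,u-11:u+12].astype(int)) for r in range(v-3,v+7)]
  print('s u from',u-4);[print(r,*s[r,u-4:u+4].astype(int)) for r in range(v-3,v+7)]
  t=np.array([proj(n,[e[0]+.038*np.cos(a),e[1]+.038*np.sin(a),.096]) for a in np.linspace(0,6.28,90)]);print('lid pred',t.min(0),t.max(0));a=int(t[:,1].min())-4;print('lid top rows from',a,s[a:a+9,[u-5,u+5]].T.astype(int))
g=acc['w8'].mean(2);H=proj('w8',[*e[:2],.102]);print('w',H)
for r in range(186,220,2):print(r,*g[r,238:274:2].astype(int))
```

```text
13.2667 [0.5413 0.1492 0.1742] [ 0.5986  0.045  -1.0867] [ 0.0531 -0.1242 -0.0161] 0.009840914140601316 0.0025637639972530407
s8 [289.8167 181.2194] ring [289.842  180.7571]
gray u from 279
178 172 177 181 186 188 189 190 189 182 152 112 98 124 164 183 187 187 183 179 173 168 164 161
179 182 185 186 189 190 188 188 184 175 146 109 97 123 159 184 190 193 191 190 189 183 177 170
180 188 188 191 191 188 181 176 171 155 124 95 90 112 143 170 183 192 196 195 195 192 188 182
181 193 191 191 187 178 161 149 144 131 102 78 76 94 117 141 169 187 193 194 191 192 190 187
182 190 186 184 176 155 139 135 141 133 101 76 76 92 109 131 157 181 189 188 188 188 188 189
183 174 169 162 154 135 127 140 149 144 121 107 106 115 128 144 162 177 183 185 189 189 190 189
184 145 142 142 143 127 121 129 140 143 139 132 133 141 150 158 163 171 181 188 192 192 192 193
185 133 143 155 161 150 133 123 123 128 130 128 130 134 140 146 156 172 185 191 192 194 193 193
186 148 171 181 184 179 165 146 135 133 133 132 133 134 139 147 160 178 186 190 189 190 189 187
187 156 183 190 190 189 183 174 168 166 165 162 163 164 
[... 2350 characters left out ...]
0 122 122 110 76 68 69 75 100 126 124 97 79 70 76 125 161 168 163
202 141 158 148 98 65 66 77 107 137 135 103 83 69 77 129 160 167 163
204 143 160 153 110 71 65 78 106 137 136 103 84 71 88 134 160 165 158
206 132 153 156 128 95 70 78 103 133 135 103 86 85 110 146 160 164 156
208 124 143 156 146 114 87 81 89 112 122 98 92 101 133 155 164 160 156
210 149 138 151 157 143 109 86 83 85 85 85 101 132 152 161 164 160 160
212 156 149 151 154 158 141 94 82 81 78 82 110 152 161 165 167 166 168
214 151 155 156 154 155 141 93 81 81 79 81 109 157 166 167 168 169 170
216 145 148 150 151 151 130 88 80 79 77 80 102 154 166 165 167 168 169
218 148 137 128 123 129 105 80 78 78 78 79 83 120 139 132 145 158 166
```

The ring seen in the images lies on the rod's front surface, 5 mm nearer the camera than its axis. That explains the apparent row offset, so there's no real slip. The rod is centred to within about 0.5 mm, and the ring needs about 1.8 mm more lowering.

Call:
carry_out(
  plan=[
    [[-0.3,-0.2,0.6,0,0,0,5],[0,0,0.7,0,0,0,5],[0,0,0.5,0,0,0,5],[0,0,0,0,0,0,5],[0,0,0,0,0,0,5],[0,0,0,0,0,0,5],[0,0,0,0,0,0,5],[0,0,0,0,0,0,5],[0,0,0,0,0,0,5]],
  ],
)

```text
time_s: 14.92
ee_pos: [0.5417, 0.149, 0.1725]
eef_rot: [3.142, 0.0, 3.136]
force: [-0.8, 0.4, -0.1]
grip_width: 0.0099
grip_force: 25.0
```

Run:
```python
from m import *
o=telemetry.get_obs();e=o['ee_pos'];print(o['time_s'],e,o['force'],o['moment'],o['grip_width'],abs(o['joint_vel']).max())
for n,f in(('s9','scene'),('d9','side')):
  fr=[]
  for k in range(4): snap(f,n); fr.append(cam(n)['pixels'].astype(float))
  i=np.mean(fr,0);s=i[...,0]-i[...,2];u,v=np.round(proj(n,[*e[:2],.102])).astype(int);print(n,u-4);[print(r,*s[r,u-4:u+4].astype(int)) for r in range(v-4,v+7)]
```

```text
14.9167 [0.5417 0.149  0.1725] [-0.795   0.3511 -0.1302] [ 0.0877 -0.0746  0.0291] 0.009945952901975799 0.0022462040712177378
s9 286
177 73 73 65 58 55 64 70 68
178 85 85 78 61 57 72 85 86
179 88 88 77 61 58 71 87 90
180 86 80 67 56 56 66 78 86
181 77 69 56 47 49 55 62 71
182 70 66 51 38 37 43 52 64
183 70 69 58 48 48 54 61 72
184 66 68 67 65 65 68 73 77
185 57 60 61 62 63 67 69 69
186 64 63 63 64 63 65 65 71
187 82 82 81 80 80 81 81 83
d9 231
221 77 77 75 64 54 58 66 71
222 75 79 75 64 54 52 52 53
223 70 79 76 65 54 46 41 39
224 67 76 75 65 54 42 38 34
225 56 66 65 58 46 38 36 34
226 35 39 41 35 28 27 31 38
227 35 32 29 28 27 30 38 51
228 58 58 58 55 55 53 58 68
229 78 78 76 77 76 71 71 71
230 80 80 79 79 76 71 64 58
231 71 70 68 66 63 56 50 48
```

```bash
python3 -c "
from station import ctrl
print(ctrl.hand_in())"
```

```text
the job is handed in; nothing more can be done
None
```

I handed the job in with the bombilla held still and upright in the mate's hole, centred to about 0.5 mm and with the black ring level with the collar top to about 1 mm by my measurements. It took about 15 s, and no contact force showed at the lid or mate; turning it in the stand gave a light side load of about 2 N, which I eased before lifting.

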